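# Gauge an unmarked probe rod in the hole plate

## Task

Find the size of the unmarked steel probe rod that stands alone in the single block: starting at the tightest hole of the gauge and going on to the next wider one each time, press its foot lightly into the mouth of each hole, feel whether it goes through, and never force it. Lower it gently by hand all the way into the first hole that it passes, its collar down on the plate, and leave it standing there. Leave the other two rods, the beaker and the bottle as they are.

Things in the scene. Friction and masses are not known exactly. Their poses are not given: they have to be found in the camera images.
- rod_a: one of three unmarked steel probe rods, upright, 104 mm tall: round stem 70 mm long with bevelled foot (1.5 x 2 mm), collar 32 mm across, 4 mm thick, round grip head 24 mm across, 30 mm tall. Stems are 12, 15 and 18 mm thick; which rod has which is not told. Up to 0.24 kg. Origin: centre of the foot's end, z up the rod, collar underside at z = 70 mm. Stands by its collar in a block, with 2 to 5 mm side play
- rod_b: one of three unmarked steel probe rods, upright, 104 mm tall: round stem 70 mm long with bevelled foot (1.5 x 2 mm), collar 32 mm across, 4 mm thick, round grip head 24 mm across, 30 mm tall. Stems are 12, 15 and 18 mm thick; which rod has which is not told. Up to 0.24 kg. Origin: centre of the foot's end, z up the rod, collar underside at z = 70 mm. Stands by its collar in a block, with 2 to 5 mm side play
- rod_c: one of three unmarked steel probe rods, upright, 104 mm tall: round stem 70 mm long with bevelled foot (1.5 x 2 mm), collar 32 mm across, 4 mm thick, round grip head 24 mm across, 30 mm tall. Stems are 12, 15 and 18 mm thick; which rod has which is not told. Up to 0.24 kg. Origin: centre of the foot's end, z up the rod, collar underside at z = 70 mm. Stands by its collar in a block, with 2 to 5 mm side play
- holder: single aluminium block, 56 x 56 mm, 76 mm high, fixed, with one 22 mm through hole in which the rod to be gauged stands alone; origin at the centre of its underside, z up, the hole's axis is its z axis
- rack: longer aluminium block, 56 x 136 mm (long side along its y), 76 mm high, fixed, with two 22 mm holes at y = -40 and +40 mm in which the other two rods stand; origin at the centre of its underside, z up
- gauge: steel gauge, a bridge screwed to the bench: top plate 60 mm (x) by 220 mm (y), 8 mm thick, its top 85 mm above the bench, open beneath, an upright cheek at each end; a row of five round through holes along its y axis, 40 mm apart, from the tightest at its +y end to the widest at its -y end; origin at the centre of its underside, z up
- beaker: empty glass beaker, 70 mm across, 95 mm tall, standing on the bench; origin at the centre of its underside; not part of the job
- wash_bottle: white plastic bottle with a cap, 68 mm across, about 150 mm tall, standing on the bench; origin at the centre of its underside; not part of the job
- hole_1 (a point): hole 1 of 5 in the gauge, 10 mm across, the tightest; the point is the centre of its mouth, in the plate's top face, z up. A rod that fits has 1 mm of play in all; one too thick by 2 mm stops with its foot at most 2 mm down
- hole_2 (a point): hole 2 of 5 in the gauge, 13 mm across; the point is the centre of its mouth, in the plate's top face, z up. A rod that fits has 1 mm of play in all; one too thick by 2 mm stops with its foot at most 2 mm down
- hole_3 (a point): hole 3 of 5 in the gauge, 16 mm across; the point is the centre of its mouth, in the plate's top face, z up. A rod that fits has 1 mm of play in all; one too thick by 2 mm stops with its foot at most 2 mm down
- hole_4 (a point): hole 4 of 5 in the gauge, 19 mm across; the point is the centre of its mouth, in the plate's top face, z up. A rod that fits has 1 mm of play in all; one too thick by 2 mm stops with its foot at most 2 mm down
- hole_5 (a point): hole 5 of 5 in the gauge, 22 mm across, the widest; the point is the centre of its mouth, in the plate's top face, z up. A rod that fits has 1 mm of play in all; one too thick by 2 mm stops with its foot at most 2 mm down
Mind the look-alikes: they are no part of the job. What is shaped like the rod_b but brown is not meant. What is shaped like the rod_c but turquoise is not meant.

How it is judged:
On the way, in this order (a step that is already met when the one before it is completed fails the run):
1. the rod's foot is pressed (over 1 N) into the mouth of hole 1, within 4 mm of its centre (((horizontal distance between rod_a and hole_1 below 0.004 m and contact force between rod_a and gauge above 1 N and z of rod_a in the frame of hole_1 between -0.005 and 0.003 m) or (horizontal distance between rod_b and hole_1 below 0.004 m and contact force between rod_b and gauge above 1 N and z of rod_b in the frame of hole_1 between -0.005 and 0.003 m) or (horizontal distance between rod_c and hole_1 below 0.004 m and contact force between rod_c and gauge above 1 N and z of rod_c in the frame of hole_1 between -0.005 and 0.003 m))).
2. then it is tried in hole 2 the same way; a rod that passes there (12 mm) has its foot 3 mm down in it (((horizontal distance between rod_a and hole_2 below 0.004 m and z of rod_a in the frame of hole_2 below -0.003 m) or (horizontal distance between rod_b and hole_2 below 0.004 m and contact force between rod_b and gauge above 1 N and z of rod_b in the frame of hole_2 between -0.005 and 0.003 m) or (horizontal distance between rod_c and hole_2 below 0.004 m and contact force between rod_c and gauge above 1 N and z of rod_c in the frame of hole_2 between -0.005 and 0.003 m))).
3. then it is tried in hole 3; a 15 mm rod has its foot 3 mm down in it, a 12 mm rod is 20 mm down in hole 2 (((horizontal distance between rod_a and hole_2 below 0.004 m and z of rod_a in the frame of hole_2 below -0.02 m) or (horizontal distance between rod_b and hole_3 below 0.004 m and z of rod_b in the frame of hole_3 below -0.003 m) or (horizontal distance between rod_c and hole_3 below 0.004 m and contact force between rod_c and gauge above 1 N and z of rod_c in the frame of hole_3 between -0.005 and 0.003 m))).
4. then an 18 mm rod has its foot 3 mm down in hole 4; a 15 mm rod is 20 mm down in hole 3, a 12 mm rod 45 mm down in hole 2 (((horizontal distance between rod_a and hole_2 below 0.004 m and z of rod_a in the frame of hole_2 below -0.045 m) or (horizontal distance between rod_b and hole_3 below 0.004 m and z of rod_b in the frame of hole_3 below -0.02 m) or (horizontal distance between rod_c and hole_4 below 0.004 m and z of rod_c in the frame of hole_4 below -0.003 m))).
At the end, for the whole second after the job is handed in: The rod that stood alone stands released and still in the tightest hole it passes (12 mm in hole 2, 15 in 3, 18 in 4): foot within 3 mm of its axis and 68 mm or more below the plate's top, upright within 0.06 rad; the other rods within 10 mm of their places (((horizontal distance between rod_a and hole_2 below 0.003 m and z of rod_a in the frame of hole_2 below -0.068 m and angle between rod_a's own z axis and vertical below 0.06 rad and linear speed of rod_a below 0.02 m/s and contact force between the fingers and rod_a below 0.01 N and distance of each of rod_b, rod_c from where it was at the start of the episode below 0.01 m and horizontal distance between each of rod_b, rod_c and holder above 0.04 m) or (horizontal distance between rod_b and hole_3 below 0.003 m and z of rod_b in the frame of hole_3 below -0.068 m and angle between rod_b's own z axis and vertical below 0.06 rad and linear speed of rod_b below 0.02 m/s and contact force between the fingers and rod_b below 0.01 N and distance of each of rod_a, rod_c from where it was at the start of the episode below 0.01 m and horizontal distance between each of rod_a, rod_c and holder above 0.04 m) or (horizontal distance between rod_c and hole_4 below 0.003 m and z of rod_c in the frame of hole_4 below -0.068 m and angle between rod_c's own z axis and vertical below 0.06 rad and linear speed of rod_c below 0.02 m/s and contact force between the fingers and rod_c below 0.01 N and distance of each of rod_a, rod_b from where it was at the start of the episode below 0.01 m and horizontal distance between each of rod_a, rod_b and holder above 0.04 m))); the robot touches nothing.
It fails at once if a rod is forced: before its collar is down it bears on the gauge with more than 40 N ((contact force between rod_a and gauge above 40 N and z of rod_a in the frame of hole_3 above -0.066 m) or (contact force between rod_b and gauge above 40 N and z of rod_b in the frame of hole_3 above -0.066 m) or (contact force between rod_c and gauge above 40 N and z of rod_c in the frame of hole_3 above -0.066 m)).
It fails at once if a rod is slammed or pressed down hard: it bears on the gauge with more than 80 N (contact force between any of rod_a, rod_b, rod_c and gauge above 80 N).
It fails at once if a rod is dropped: it moves faster than 0.4 m/s with no finger on it ((linear speed of rod_a above 0.4 m/s and contact force between the fingers and rod_a below 0.01 N) or (linear speed of rod_b above 0.4 m/s and contact force between the fingers and rod_b below 0.01 N) or (linear speed of rod_c above 0.4 m/s and contact force between the fingers and rod_c below 0.01 N)).
It fails at once if one of the other two rods is disturbed by more than 10 mm ((distance of rod_a from where it was at the start of the episode above 0.01 m and horizontal distance between rod_b and holder below 0.03 m) or (distance of rod_a from where it was at the start of the episode above 0.01 m and horizontal distance between rod_c and holder below 0.03 m) or (distance of rod_b from where it was at the start of the episode above 0.01 m and horizontal distance between rod_a and holder below 0.03 m) or (distance of rod_b from where it was at the start of the episode above 0.01 m and horizontal distance between rod_c and holder below 0.03 m) or (distance of rod_c from where it was at the start of the episode above 0.01 m and horizontal distance between rod_a and holder below 0.03 m) or (distance of rod_c from where it was at the start of the episode above 0.01 m and horizontal distance between rod_b and holder below 0.03 m) or distance of each of rod_a, rod_b from where it was at the start of the episode above 0.01 m or distance of each of rod_a, rod_c from where it was at the start of the episode above 0.01 m or distance of each of rod_b, rod_c from where it was at the start of the episode above 0.01 m).
It fails at once if the beaker or the bottle is moved by more than 20 mm (distance of any of beaker, wash_bottle from where it was at the start of the episode above 0.02 m).
It also fails if it takes over 67 s, if anything falls off the work surface, if the arm or the gripper's body presses on something with over 40 N, if the wrist force passes 120 N, or if a joint passes its speed limit or range.

## Robot

A 7-joint arm with a two-finger parallel gripper is mounted at the origin on the work surface. World frame = base frame: x ahead of the robot, y to its left, z up, the work surface at z = 0. Lengths are in m, angles in rad, forces in N, time in s.
With the tool pointing down it reaches from about 0.4 to 0.85 m from the base axis. Payload 4.5 kg.
Tool frame: the origin (TCP) lies midway between the tips of the shut fingers; the grasp point (between the pads) lies 19 mm behind it; z points along the fingers, y is the direction in which the jaws open and shut (so a half turn about z gives the same grasp; the last joint's range is limited). The gripper opens to 88 mm and grips with 3 to 60 N. Pads are 18 mm wide; open, the fingers measure 123 mm over their backs; the gripper's body (75 mm by 187 mm) begins 45 mm behind the grasp point.
Start: joints at [1.188, 0.689, -0.195, 1.565, 0.157, 0.902, -0.215], TCP at [0.253, -0.572, 0.239] pointing down, gripper open.
Joint ranges: [-3.01, 3.01], [-0.46, 2.08], [-1.47, 1.51], [0.13, 2.56], [-1, 4.14], [0.04, 2.09], [-2.66, 2.66]. Speed limits (rad/s): [2.57, 2.57, 3.14, 3.14, 3.14, 3.14, 3.14].

## Interface

Orientations are given as a unit quaternion [x, y, z, w].
In Python, from plant import r, viewer gives the robot as it stands.
- The arm moves only by the tool play_rows, never from a script. Its argument "commands" is a list of rows, each an object with "delta_rot": the turn, a rotation vector about the tool's x, y, z normalised to -1 to 1, where 1 is pi rad, a list of three; "travel": the shift along the tool's x, y, z normalised to -1 to 1, where 1 is 15 cm, a list of three; "gripper": the opening, from -1 (shut) to 1 (fully open). In form: [{"delta_rot": [wx, wy, wz], "travel": [x, y, z], "gripper": gripper}, ...]. A call has 1 to 12 rows; each row is the pose to reach, as a shift and turn from the pose commanded when the call began, along the tool's axes at that moment, turning the shorter way round; what a row does not reach only later rows make up. A row lasts 1/8 s, in which the tool goes at most 62.5 mm and 10.7 degrees, less where a joint would pass 70% of its speed; a pose out of reach is approached as far as the arm can. A call with a number of a shift or a turn outside -1 to 1 is refused whole. A call with a gripper value outside its range is refused whole. The fingers move at their own pace and stop on an object; "force" is the grip in N (left out, the last holds). Time passes only in rows, so rows that repeat a pose let the fingers close. It gives the time, the measured TCP pose, the force and the opening at its end, in the units of the state.
- r.get_state(): the state, without advancing time (a new reading comes with each control period).
- viewer.snapshot(name): name is "side" or "top" or "wrist"; returns a dict with "color" (400x640x3 uint8, red, green, blue), "z_map" (400x640 float32, m along the optical axis (not along the pixel's ray), 0 where there is no reading), "fx", "fy", "cx", "cy" (pixels), "origin" and "attitude" of the camera in the world. Camera axes: x right, y up, looking along -z (the intrinsics and any distortion apply to the point x, -y, -z); pixel columns grow to the right and rows downward; lengths in m; the calibration is good to about 2 mm. A picture is of the moment at which its call begins.
- r.finish_job(): hands the job in, once; it reports no verdict.
Trained networks look in the newest picture that a camera, given by its name, has taken for a name from the list of things; names that differ only in an ending like _2 or _b are one class to them, and where a whole thing is asked for, a point or a joint stands for the part that bears it (a point fixed in the world has none). Each returns a list of dicts, best first, with "conf" (0 to 1); they miss things now and then, are a little off and sometimes report something else, mostly with a low value. They report only what shows in the picture. A call takes as long as a camera call. They do not tell look-alikes from the thing itself.
- viewer.outline_of(camera, label): "pixels" (400x640 bool, what is visible of it) and "at" ([column, row] in pixels, amid what is visible of it).
- viewer.pinpoint(camera, label): "at" ([column, row] in pixels: a listed point, or the origin of a listed thing).
The state is a dict: "clock": time; "q": joint angles; "qd": joint speeds; "joint_torque": joint torques, N m; "tool_pos": TCP position; "eef_rot": TCP orientation; "contact_force": force on the tool from outside, world axes, zero at the start; "moment": the same for the moment, N m; "opening": opening from 0.0 (shut) to 1.0 (fully open).
Only numpy, scipy, OpenCV 4.12 (cv2) and the standard library are available. Lean on these libraries where they do the work, as an engineer would, in place of code of your own. Each camera call takes 0.05 s, during which the arm holds its last target. There are 200 camera calls.

## Working session

There is one attempt and no reset: what is moved stays moved. The work goes in short steps, Python scripts to look and compute and a tool call to move; the robot and the scene stay as the last step left them, time stands still between calls to the robot, and variables do not carry over. Pictures are saved under pics/ and viewed, about 8 in all and at most 12, crops included, and the job is handed in when it is done.

Besides the shell and the picture viewer there is one more tool, called as name(argument=value, ...), one argument or row to a line, values as JSON. play_rows: Moves the arm, as the interface text tells. Its arguments: {"type":"object","properties":{"commands":{"type":"array","items":{"type":"object","properties":{"delta_rot":{"type":"array","items":{"type":"number","minimum":-1,"maximum":1}},"travel":{"type":"array","items":{"type":"number","minimum":-1,"maximum":1}},"gripper":{"type":"number"}}}},"force":{"type":"number"}},"required":["commands"]}

```bash
mkdir -p pics
cat > h.py <<'E'
import numpy as np, cv2
from scipy.spatial.transform import Rotation as R
from plant import r, viewer
def snap(n,f=None):
    s=viewer.snapshot(n)
    if f: cv2.imwrite('pics/'+f,s['color'][:,:,::-1])
    return s
def att(s):
    a=np.array(s['attitude']); return a if a.shape==(3,3) else R.from_quat(a).as_matrix()
def pts(s,m=None):
    z=s['z_map']; v,u=np.nonzero((z>0) if m is None else (m&(z>0))); d=z[v,u]
    c=np.stack([(u-s['cx'])/s['fx']*d,-(v-s['cy'])/s['fy']*d,-d],1)
    return c@att(s).T+np.array(s['origin'])
def atz(s,uv,z):
    d=att(s)@np.array([(uv[0]-s['cx'])/s['fx'],-(uv[1]-s['cy'])/s['fy'],-1]); o=np.array(s['origin'])
    return o+d*(z-o[2])/d[2]
E
python3 - <<'E'
from h import *
np.set_printoptions(precision=4,suppress=True)
ims=[]
s=snap('top','top0.png'); print(s.keys(),s['origin'],s['attitude'])
for l in ['rod_a','holder','rack','gauge','beaker','wash_bottle']:
    for o in viewer.outline_of('top',l):
        p=pts(s,o['pixels']); 
        print(l,round(o['conf'],2),o['at'],o['pixels'].sum(),np.median(p,0) if len(p) else '',np.percentile(p,98,axis=0) if len(p) else '')
for l in ['hole_1','hole_2','hole_3','hole_4','hole_5','rod_a','holder','gauge']:
    for o in viewer.pinpoint('top',l): print(l,round(o['conf'],2),o['at'],atz(s,o['at'],.085))
s2=snap('side','side0.png');print(s2['origin'])
cv2.imwrite('pics/both.png',cv2.resize(np.vstack([s['color'],s2['color']])[:,:,::-1],(480,600)))
print(r.get_state())
E
```

```text
dict_keys(['color', 'z_map', 'fx', 'fy', 'cx', 'cy', 'origin', 'attitude']) [ 0.4092 -0.0127  1.4658] [ 0.0413 -0.04   -0.7003  0.7115]
rod_a 0.6 [179.9, 134.9] 168 [0.7576 0.3571 0.0793] [0.7782 0.3994 0.11  ]
rod_a 0.55 [158.3, 170.6] 143 [0.6489 0.4075 0.1004] [0.6661 0.4267 0.1151]
rod_a 0.55 [243.1, 246.7] 90 [0.4451 0.1694 0.1092] [0.4586 0.1802 0.1153]
rod_a 0.41 [185.0, 161.3] 125 [0.6762 0.3344 0.1056] [0.6914 0.3508 0.1153]
holder 0.77 [250.5, 245.9] 438 [0.4446 0.1668 0.0756] [0.4777 0.2083 0.0836]
rack 0.96 [176.8, 168.5] 1142 [0.6596 0.3686 0.0753] [0.7089 0.4376 0.084 ]
gauge 0.68 [334.8, 195.6] 2001 [ 0.5876 -0.0709  0.0842] [0.637  0.0537 0.0903]
beaker 0.8 [464.9, 281.9] 665 [ 0.3623 -0.4304  0.048 ] [ 0.3934 -0.3847  0.0981]
beaker 0.74 [332.0, 196.7] 1936 [ 0.5865 -0.0682  0.0842] [0.638  0.0561 0.0903]
wash_bottle 0.75 [452.9, 185.6] 670 [ 0.6135 -0.377   0.1022] [ 0.6489 -0.357   0.1521]
wash_bottle 0.73 [333.3, 194.1] 1994 [ 0.587  -0.0705  0.0842] [0.637  0.0555 0.0903]
hole_1 0.89 [338.6, 195.6] [ 0.5913 -0.0777  0.085 ]
hole_1 0.79 [308.1, 191.1] [0.6024 0.00
[... 1385 characters left out ...]
9.7] [0.4405 0.1674 0.085 ]
rod_a 0.49 [183.6, 140.8] [0.7371 0.3516 0.085 ]
holder 0.84 [248.2, 244.6] [0.4542 0.1646 0.085 ]
gauge 0.68 [334.1, 199.9] [ 0.5793 -0.0656  0.085 ]
[0.1677 0.4899 0.794 ]
{'clock': 0.8, 'q': array([ 1.1878,  0.6891, -0.1946,  1.5653,  0.1573,  0.9025, -0.2151]), 'qd': array([ 0.0001,  0.0005, -0.0002,  0.0011,  0.0003,  0.0002,  0.0005]), 'joint_torque': array([ -0.0005, -52.744 ,  -1.2668, -15.3741,  -0.0518,  -0.0008,
         0.    ]), 'tool_pos': array([ 0.253 , -0.5715,  0.2388]), 'eef_rot': array([0.9784, 0.2069, 0.    , 0.    ]), 'contact_force': array([0.1632, 0.5277, 1.135 ]), 'moment': array([ 0.0383,  0.021 , -0.0094]), 'opening': 0.9985256281092564}
```

View pics/top0.png

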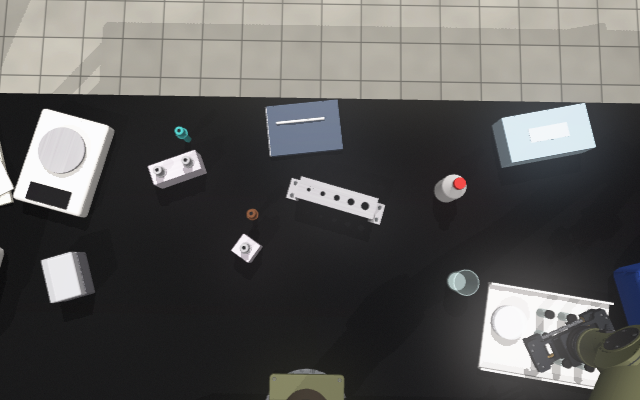

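View pics/side0.png

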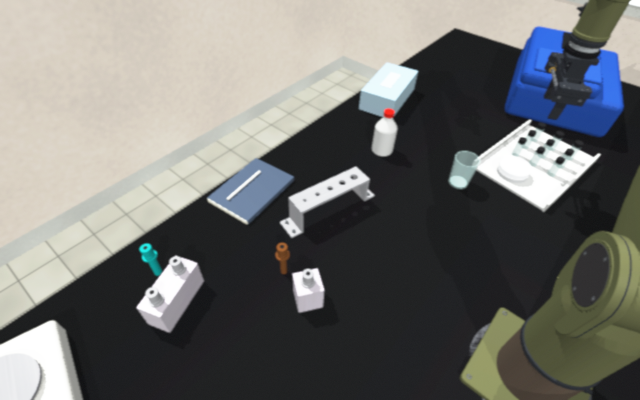

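play_rows(
  commands=[
    {"delta_rot":[0,0,0.222],"travel":[1,-0.65,-0.3],"gripper":0.2},
    {"delta_rot":[0,0,0.222],"travel":[1,-0.65,-0.3],"gripper":0.2},
    {"delta_rot":[0,0,0.222],"travel":[1,-0.65,-0.3],"gripper":0.2},
    {"delta_rot":[0,0,0.222],"travel":[1,-0.65,-0.3],"gripper":0.2},
    {"delta_rot":[0,0,0.222],"travel":[1,-0.65,-0.3],"gripper":0.2},
  ],
)

```text
clock: 1.42
tool_pos: [0.3512, -0.4213, 0.2841]
eef_rot: [0.99, -0.138, 0.0, 0.0]
contact_force: [0.1, -0.5, 0.1]
opening: 0.603
```

play_rows(
  commands=[
    {"travel":[0.4,-1,0],"gripper":0.2},
    {"travel":[0.4,-1,0],"gripper":0.2},
    {"travel":[0.4,-1,0],"gripper":0.2},
  ],
)

```text
invalid input at $.commands[0]: expected keys delta_rot, travel, gripper
```

play_rows(
  commands=[
    {"travel":[0.3,-1,0],"gripper":0.2},
    {"travel":[0.3,-1,0],"gripper":0.2},
    {"travel":[0.3,-1,0],"gripper":0.2},
  ],
)

```text
invalid input at $.commands[0]: expected keys delta_rot, travel, gripper
```

play_rows(
  commands=[
    {"travel":[0,-0.6,0],"gripper":0.2},
    {"travel":[0,-0.6,0],"gripper":0.2},
    {"travel":[0,-0.6,0],"gripper":0.2},
    {"travel":[0,-0.6,0],"gripper":0.2},
  ],
)

```text
invalid input at $.commands[0]: expected keys delta_rot, travel, gripper
```

Run:
```python
from h import *
np.set_printoptions(precision=4,suppress=True)
s=snap('wrist','w1.png'); print(r.get_state()['tool_pos'],s['origin'],att(s))
for o in viewer.pinpoint('wrist','hole_1'): print(round(o['conf'],2),o['at'],atz(s,o['at'],.085))
p=pts(s); print(np.histogram(p[:,2],20,(0,.2)))
```

```text
[ 0.3505 -0.4219  0.2838] [ 0.4164 -0.4393  0.4303] [[-0.2744  0.9284  0.2504]
 [-0.9616 -0.2652 -0.0706]
 [ 0.0008 -0.2601  0.9656]]
0.71 [24.2, 62.4] [ 0.5676 -0.1481  0.085 ]
0.34 [27.1, 75.1] [ 0.5553 -0.1444  0.085 ]
(array([88198, 17409,  1870,  2032,  4322,  1168,  1332,  2701,  3487,
         533,     0,     0,     0,     0,     0,     0,     0,     0,
           0,     0]), array([0.  , 0.01, 0.02, 0.03, 0.04, 0.05, 0.06, 0.07, 0.08, 0.09, 0.1 ,
       0.11, 0.12, 0.13, 0.14, 0.15, 0.16, 0.17, 0.18, 0.19, 0.2 ]))
```

View pics/w1.png

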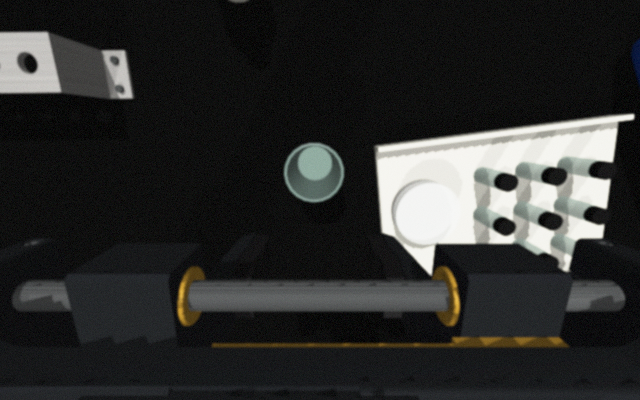

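play_rows(
  commands=[
    {"delta_rot":[0,0,0],"travel":[0.4,-1,0],"gripper":0.2},
    {"delta_rot":[0,0,0],"travel":[0.4,-1,0],"gripper":0.2},
    {"delta_rot":[0,0,0],"travel":[0.4,-1,0],"gripper":0.2},
  ],
)

```text
clock: 1.9
tool_pos: [0.4514, -0.2921, 0.2834]
eef_rot: [0.99, -0.138, 0.0, -0.001]
contact_force: [0.1, -0.1, -0.3]
opening: 0.601
```

play_rows(
  commands=[
    {"delta_rot":[0,0,0],"travel":[0.3,-1,0],"gripper":0.2},
    {"delta_rot":[0,0,0],"travel":[0.3,-1,0],"gripper":0.2},
    {"delta_rot":[0,0,0],"travel":[0.3,-1,0],"gripper":0.2},
  ],
)

```text
clock: 2.28
tool_pos: [0.5364, -0.1596, 0.2833]
eef_rot: [0.991, -0.137, 0.0, -0.001]
contact_force: [0.2, -0.6, -0.5]
opening: 0.603
```

play_rows(
  commands=[
    {"delta_rot":[0,0,0],"travel":[0,-0.6,0],"gripper":0.2},
    {"delta_rot":[0,0,0],"travel":[0,-0.6,0],"gripper":0.2},
    {"delta_rot":[0,0,0],"travel":[0,-0.6,0],"gripper":0.2},
    {"delta_rot":[0,0,0],"travel":[0,-0.6,0],"gripper":0.2},
  ],
)

```text
clock: 2.78
tool_pos: [0.5591, -0.0786, 0.2835]
eef_rot: [0.99, -0.141, -0.0, 0.001]
contact_force: [-0.2, -0.2, -0.5]
opening: 0.597
```

Run:
```python
from h import *
np.set_printoptions(precision=4,suppress=True)
s=snap('wrist','w2.png'); print(r.get_state()['tool_pos'],s['origin'])
for o in viewer.pinpoint('wrist','hole_1'): print(round(o['conf'],2),o['at'],atz(s,o['at'],.085))
p=pts(s); print(np.median(p[(p[:,2]>.075)&(p[:,2]<.095)],0))
```

```text
[ 0.559  -0.0788  0.2836] [ 0.6243 -0.0969  0.4297]
0.96 [237.4, 161.7] [0.6096 0.0069 0.085 ]
0.96 [374.4, 162.2] [ 0.5633 -0.1497  0.085 ]
0.67 [271.5, 161.2] [ 0.5988 -0.0322  0.085 ]
0.67 [306.1, 161.9] [ 0.5865 -0.0716  0.085 ]
0.61 [339.1, 158.1] [ 0.5798 -0.1105  0.085 ]
[ 0.5904 -0.0886  0.0853]
```

View pics/w2.png

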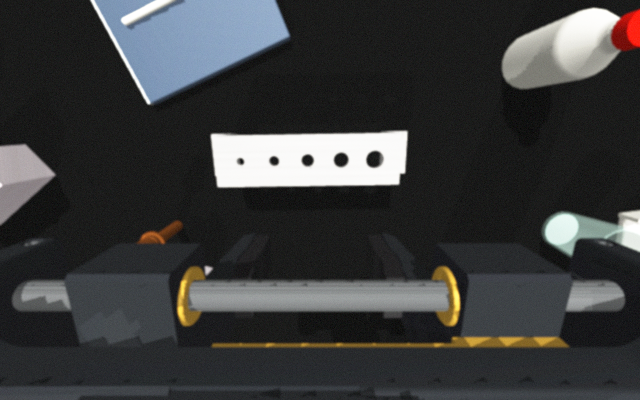

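```bash
cat >> h.py <<'E'
def holes(s,z=.085,lo=110):
    g=cv2.cvtColor(s['color'],cv2.COLOR_RGB2GRAY); n,lab,st,c=cv2.connectedComponentsWithStats((g>lo).astype(np.uint8))
    out=[]
    cs,h=cv2.findContours((g>lo).astype(np.uint8),cv2.RETR_CCOMP,cv2.CHAIN_APPROX_NONE)
    for k,q in enumerate(cs):
        if h[0][k][3]>=0 and 12<cv2.contourArea(q)<4000:
            (u,v),(a,b),_=cv2.fitEllipse(q); p=atz(s,(u,v),z); D=(a+b)/2/s['fx']*(s['origin'][2]-z)
            out.append((u,v,a,b,*p[:2],D))
    return np.array(out)
E
python3 - <<'E'
from h import *
np.set_printoptions(precision=4,suppress=True)
s=snap('wrist'); h=holes(s); print(s['fx'],s['cx'],s['cy']); print(h)
E
```

```text
288.635489093458 318.09865857395596 202.10520708652086
[[240.5    161.       6.2166   6.8863   0.6095   0.0031   0.0078]
 [273.6051 160.6051   8.9195   9.5723   0.5988  -0.0349   0.011 ]
 [307.1125 159.9717  11.7184  12.3392   0.5884  -0.0734   0.0144]
 [340.6462 159.3901  14.4525  14.8528   0.5778  -0.1119   0.0175]
 [373.7471 158.8282  15.4985  17.423    0.5674  -0.1499   0.0197]]
```

play_rows(
  commands=[
    {"delta_rot":[0,0,0],"travel":[-0.67,-0.66,0],"gripper":0.2},
    {"delta_rot":[0,0,0],"travel":[-0.67,-0.66,0],"gripper":0.2},
    {"delta_rot":[0,0,0],"travel":[-0.67,-0.66,0],"gripper":0.2},
  ],
)

```text
clock: 3.3
tool_pos: [0.4885, 0.0497, 0.2838]
eef_rot: [0.99, -0.138, -0.001, -0.001]
contact_force: [-0.0, -0.0, 0.2]
opening: 0.597
```

play_rows(
  commands=[
    {"delta_rot":[0,0,0],"travel":[-0.67,-0.66,0.2],"gripper":0.2},
    {"delta_rot":[0,0,0],"travel":[-0.67,-0.66,0.2],"gripper":0.2},
    {"delta_rot":[0,0,0],"travel":[-0.67,-0.66,0.2],"gripper":0.2},
    {"delta_rot":[0,0,0],"travel":[-0.67,-0.66,0.2],"gripper":0.2},
  ],
)

```text
clock: 3.8
tool_pos: [0.4215, 0.17, 0.2536]
eef_rot: [0.99, -0.139, 0.0, 0.0]
contact_force: [1.2, -0.5, 0.6]
opening: 0.6
```

Run:
```python
from h import *
np.set_printoptions(precision=4,suppress=True)
s=snap('wrist','w3.png'); print(r.get_state()['tool_pos'],s['origin'])
for o in viewer.outline_of('wrist','rod_a'):
    m=o['pixels'];p=pts(s,m);t=p[p[:,2]>.104];print(round(o['conf'],2),o['at'],m.sum(),len(t),t.mean(0),t.min(0),t.max(0))
g=cv2.cvtColor(s['color'],cv2.COLOR_RGB2GRAY)
p=pts(s); k=(p[:,2]>.105)&(p[:,2]<.115); print(p[k].min(0),p[k].max(0),p[k].mean(0),k.sum())
```

```text
[0.4223 0.1688 0.2539] [0.4866 0.1518 0.3998]<stdin>:5: RuntimeWarning: Mean of empty slice.
  ret = um.true_divide(
Traceback (most recent call last):
ValueError: zero-size array to reduction operation minimum which has no identity
```

View pics/w3.png

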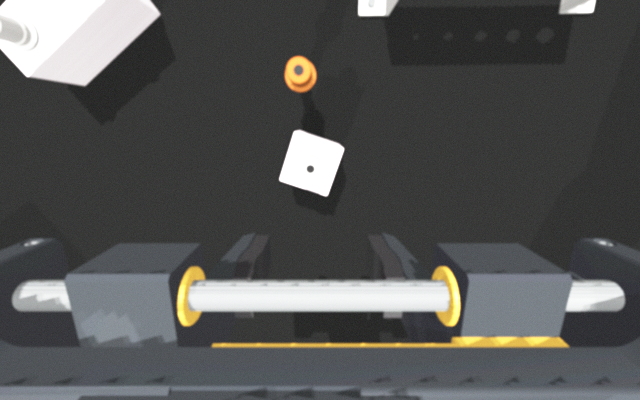

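Run:
```python
from h import *
np.set_printoptions(precision=4,suppress=True)
s=snap('wrist')
print(holes(s,.110))
p=pts(s); q=atz(s,(310,169),.11); print(q)
k=(np.hypot(*(p[:,:2]-q[:2]).T)<.03); z=p[k,2]; print(np.histogram(z,12,(.07,.13)))
t=p[k][(z>.1)&(z<.12)]; print(t.mean(0),t.min(0),t.max(0))
c=s['color'][115:215,265:360,::-1]; b=np.clip((c.astype(float)-150)*2.4,0,255).astype(np.uint8)
cv2.imwrite('pics/w3c.png',cv2.resize(b,None,fx=6,fy=6,interpolation=cv2.INTER_CUBIC))
```

```text
[[308.0882 170.762    6.0452   6.7804   0.4472   0.172    0.0064]
 [301.4693  86.4527   3.6215  10.5991   0.5253   0.1549   0.0072]]
[0.4484 0.1696 0.11  ]
(array([  68, 1440,  125,   11,    8,   13,    9,  162,  284,    0,    0,
          0]), array([0.07 , 0.075, 0.08 , 0.085, 0.09 , 0.095, 0.1  , 0.105, 0.11 ,
       0.115, 0.12 , 0.125, 0.13 ]))
[0.4473 0.1712 0.1101] [0.4351 0.1596 0.1002] [0.4588 0.1831 0.1134]
```

View pics/w3c.png

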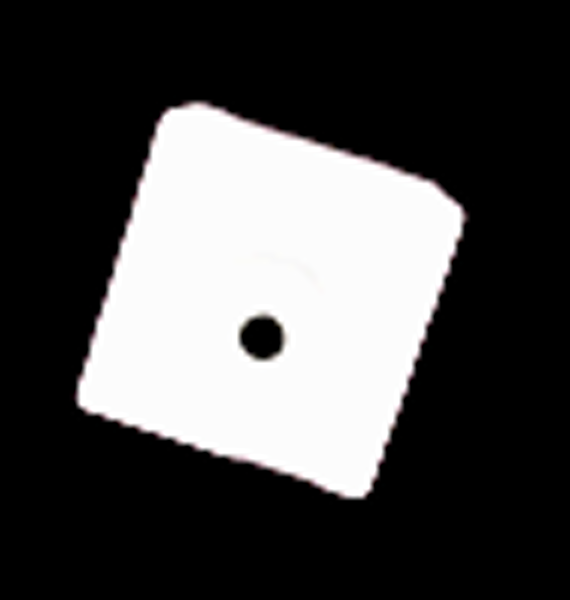

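play_rows(
  commands=[
    {"delta_rot":[0,0,0],"travel":[0.156,-0.062,0.3],"gripper":0.2},
    {"delta_rot":[0,0,0],"travel":[0.156,-0.062,0.6],"gripper":0.2},
    {"delta_rot":[0,0,0],"travel":[0.156,-0.062,0.84],"gripper":0.2},
    {"delta_rot":[0,0,0],"travel":[0.156,-0.062,0.84],"gripper":0.2},
    {"delta_rot":[0,0,0],"travel":[0.156,-0.062,0.84],"gripper":0.2},
    {"delta_rot":[0,0,0],"travel":[0.156,-0.062,0.84],"gripper":0.2},
  ],
)

```text
clock: 4.7
tool_pos: [0.4476, 0.1724, 0.1292]
eef_rot: [0.99, -0.14, 0.001, -0.001]
contact_force: [-0.3, -0.0, -0.4]
opening: 0.601
```

Run:
```python
from h import *
np.set_printoptions(precision=4,suppress=True)
s=snap('wrist','w4.png');print(r.get_state()['tool_pos'],s['origin'],r.get_state()['eef_rot'])
p=pts(s); q=np.array([.4473,.1715])
t=p[(np.hypot(*(p[:,:2]-q).T)<.02)&(p[:,2]>.104)&(p[:,2]<.116)]; print(len(t),t.mean(0) if len(t) else 0)
```

```text
[0.4475 0.1726 0.1291] [0.5123 0.1539 0.2756] [ 0.9901 -0.1401  0.0013 -0.0008]
1188 [0.4482 0.1713 0.11  ]
```

View pics/w4.png

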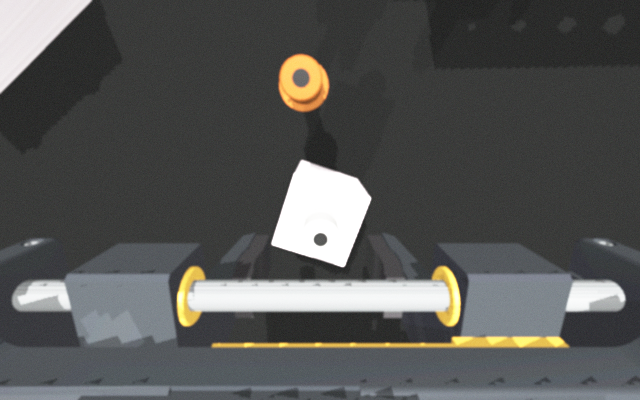

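play_rows(
  commands=[
    {"delta_rot":[0,0,0],"travel":[0,0,0.15],"gripper":0.2},
    {"delta_rot":[0,0,0],"travel":[0,0,0.25],"gripper":0.2},
    {"delta_rot":[0,0,0],"travel":[0,0,0.3],"gripper":0.2},
    {"delta_rot":[0,0,0],"travel":[0,0,0.3],"gripper":0.2},
    {"delta_rot":[0,0,0],"travel":[0,0,0.3],"gripper":0.2},
  ],
)

```text
clock: 5.38
tool_pos: [0.4467, 0.1725, 0.0831]
eef_rot: [0.99, -0.14, 0.0, -0.0]
contact_force: [0.7, -0.2, 0.3]
opening: 0.604
```

play_rows(
  commands=[
    {"delta_rot":[0,0,0],"travel":[0,0,0],"gripper":-1},
    {"delta_rot":[0,0,0],"travel":[0,0,0],"gripper":-1},
    {"delta_rot":[0,0,0],"travel":[0,0,0],"gripper":-1},
    {"delta_rot":[0,0,0],"travel":[0,0,0],"gripper":-1},
    {"delta_rot":[0,0,0],"travel":[0,0,0],"gripper":-1},
    {"delta_rot":[0,0,0],"travel":[0,0,0],"gripper":-1},
    {"delta_rot":[0,0,0],"travel":[0,0,0],"gripper":-1},
    {"delta_rot":[0,0,0],"travel":[0,0,0],"gripper":-1},
  ],
  force=30,
)

```text
clock: 6.38
tool_pos: [0.4464, 0.1723, 0.0828]
eef_rot: [0.99, -0.14, 0.0, 0.0]
contact_force: [-0.5, -0.4, 5.0]
opening: 0.264
```

play_rows(
  commands=[
    {"delta_rot":[0,0,0],"travel":[0,0,-0.1],"gripper":-1},
    {"delta_rot":[0,0,0],"travel":[0,0,-0.3],"gripper":-1},
    {"delta_rot":[0,0,0],"travel":[0,0,-0.6],"gripper":-1},
    {"delta_rot":[0,0,0],"travel":[0,0,-0.85],"gripper":-1},
    {"delta_rot":[0,0,0],"travel":[0,0,-0.85],"gripper":-1},
    {"delta_rot":[0,0,0],"travel":[0,0,-0.85],"gripper":-1},
  ],
)

```text
clock: 7.12
tool_pos: [0.4458, 0.1723, 0.2099]
eef_rot: [0.99, -0.14, -0.0, 0.0]
contact_force: [0.6, 0.8, -1.4]
opening: 0.261
```

Run:
```python
from h import *
np.set_printoptions(precision=4,suppress=True)
s=snap('wrist','w5.png');x=r.get_state();print(x['tool_pos'],s['origin'],x['contact_force'])
s2=snap('side')
cv2.imwrite('pics/w5b.png',cv2.resize(np.vstack([s['color'][120:320,160:480],s2['color'][200:350,230:470].repeat(1,0)[:,:].copy() if 0 else cv2.resize(s2['color'][180:340,220:476],(320,200))])[:,:,::-1],None,fx=1.5,fy=1.5))
```

```text
[0.4455 0.1722 0.2094] [0.5111 0.154  0.356 ] [-0.5138 -0.1761 -0.9292]
```

View pics/w5b.png

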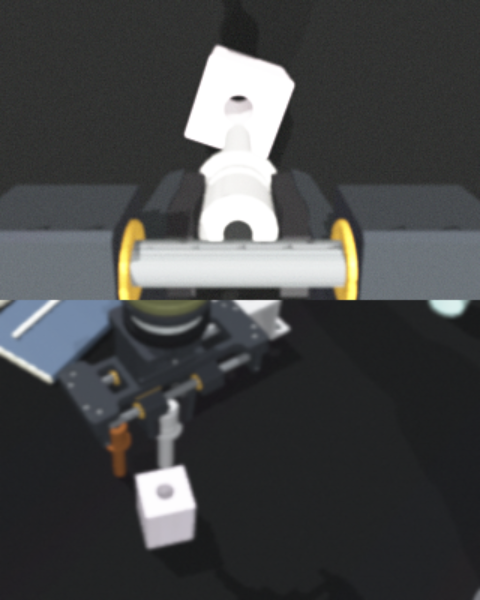

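```bash
cat >> h.py <<'E'
def stem(s,x):
    T=R.from_quat(x['eef_rot']).as_matrix(); q=(pts(s)-x['tool_pos'])@T
    for a in np.arange(-.02,.09,.01):
        k=(np.abs(q[:,0])<.03)&(np.abs(q[:,1])<.02)&(q[:,2]>a)&(q[:,2]<a+.01); t=q[k]
        if len(t)>5: print('%.2f n%d x %s y %s'%(a,len(t),np.percentile(t[:,0],[5,50,97])*1e3,np.percentile(t[:,1],[3,50,97])*1e3))
E
python3 - <<'E'
from h import *
np.set_printoptions(precision=2,suppress=True)
s=snap('wrist');x=r.get_state(); stem(s,x)
T=R.from_quat(x['eef_rot']).as_matrix()
print(T, (T.T@(np.array(s['origin'])-x['tool_pos'])))
E
```

```text
-0.02 n669 x [ 6.14  9.98 12.72] y [-19.11   0.03  18.73]
-0.01 n571 x [ 5.83  9.88 12.62] y [-19.15   0.08  19.  ]
0.00 n555 x [ 7.58 12.48 16.47] y [-12.4   -0.45  12.23]
0.03 n54 x [5.8  7.75 8.36] y [-5.45 -0.14  5.17]
0.04 n82 x [4.   7.23 8.19] y [-6.76  0.21  6.41]
0.05 n73 x [3.43 7.16 8.15] y [-6.91 -0.48  6.62]
0.06 n67 x [2.82 7.12 8.2 ] y [-6.69  0.27  7.01]
0.07 n27 x [4.25 7.2  8.04] y [-6.22 -0.49  6.03]
[[ 0.96 -0.28 -0.  ]
 [-0.28 -0.96 -0.  ]
 [-0.    0.   -1.  ]] [ 0.07 -0.   -0.15]
```

play_rows(
  commands=[
    {"delta_rot":[0,0,0],"travel":[0.3,0.18,0],"gripper":-1},
    {"delta_rot":[0,0,0],"travel":[0.678,0.39,0],"gripper":-1},
    {"delta_rot":[0,0,0],"travel":[0.678,0.39,0],"gripper":-1},
  ],
)

```text
clock: 7.65
tool_pos: [0.5308, 0.0824, 0.2092]
eef_rot: [0.99, -0.144, 0.001, 0.002]
contact_force: [-0.6, 1.3, -1.0]
opening: 0.267
```

play_rows(
  commands=[
    {"delta_rot":[0,0,0],"travel":[0.3,0.18,0],"gripper":-1},
    {"delta_rot":[0,0,0],"travel":[0.678,0.39,0],"gripper":-1},
    {"delta_rot":[0,0,0],"travel":[0.678,0.39,0.1],"gripper":-1},
    {"delta_rot":[0,0,0],"travel":[0.678,0.39,0.1],"gripper":-1},
    {"delta_rot":[0,0,0],"travel":[0.678,0.39,0.1],"gripper":-1},
    {"delta_rot":[0,0,0],"travel":[0.678,0.39,0.1],"gripper":-1},
  ],
)

```text
clock: 8.4
tool_pos: [0.609, 0.0052, 0.1956]
eef_rot: [0.99, -0.139, -0.0, -0.0]
contact_force: [0.4, 0.6, -1.1]
opening: 0.266
```

Run:
```python
from h import *
np.set_printoptions(precision=4,suppress=True)
s=snap('wrist','w6.png');x=r.get_state(); print(x['tool_pos'],x['contact_force'])
T=R.from_quat(x['eef_rot']).as_matrix()
for g in (110,170,200):
    h=holes(s,lo=g)
    for a in h: print(g,a, ((np.array([a[4],a[5],.085])-x['tool_pos'])@T)[:2]*1e3)
cv2.imwrite('pics/w6b.png',cv2.resize(s['color'][60:320,160:480,::-1],None,fx=2,fy=2))
```

```text
[0.6092 0.0049 0.1957] [ 0.2737 -0.3881 -2.309 ]
110 [320.132  198.9007   7.9794   9.7797   0.6101   0.0035   0.0079] [1.2107 1.1683]
110 [363.4522 198.6534  11.1172  13.125    0.5993  -0.0348   0.0108] [ 1.459  40.9498]
110 [406.6949 197.9866  13.4728  16.7993   0.589   -0.0731   0.0135] [ 2.1044 80.6029]
110 [449.9804 197.45    15.4458  20.5186   0.5786  -0.1114   0.016 ] [  2.6258 120.2536]
110 [493.68   196.6113  16.5942  24.1667   0.5684  -0.15     0.0181] [  3.4322 160.1918]
170 [309.9505 231.8      2.9252   8.4795   0.5817   0.0215   0.0051] [-30.9899  -8.4152]
170 [322.4327 231.1469   4.2291  17.3348   0.5791   0.01     0.0096] [-30.326    3.4114]
170 [318.752  210.9837  20.6617  30.3152   0.5993   0.0079   0.0227] [-10.3827  -0.0903]
170 [281.5711 198.4714   8.5995   9.1696   0.6202   0.0374   0.0079] [  1.6056 -34.2439]
170 [363.4162 198.9333  13.4369  14.6015   0.5991  -0.0348   0.0125] [ 1.1936 40.9277]
170 [406.9375 198.4689  16.2582  18.1799   0.5885  -0.0733   0.0153] [ 1.6477 80.8621]
170 [450.4795 198.0215  18.8639  21.9469   0.578   -0.1118   0.0182] [  2.0852 120.7759]
170 [494.2741 197.4509  21.0983  25.4591   0.5675  -0.1505   0.0207] [  2.639  160.8623]
170 [280.1992 168.5      8.3244   9.2799   0.6468   0.0301   0.0078] [ 29.245  -34.5638]
200 [319.4573 213.0992  27.1656  34.6104   0.5971   0.0078   0.0275] [-12.4394   0.5679]
200 [281.6615 198.6698   9.4558  10.5845   0.62     0.0374   0.0089] [  1.4175 -34.167 ]
200 [363.5131 199.0768  14.1276  15.4553   0.5989  -0.0348   0.0132] [ 1.0574 41.0222]
200 [407.0662 198.6195  17.06    18.8877   0.5884  -0.0734   0.016 ] [ 1.505  80.9918]
200 [450.6235 198.1403  19.7332  22.7748   0.5778  -0.1119   0.0189] [  1.9728 120.9215]
200 [494.3843 197.6183  22.2625  26.4273   0.5673  -0.1505   0.0217] [  2.4807 160.9885]
200 [280.3697 168.6708   9.6721  10.9274   0.6466   0.03     0.0092] [ 29.0918 -34.4167]
```

View pics/w6b.png

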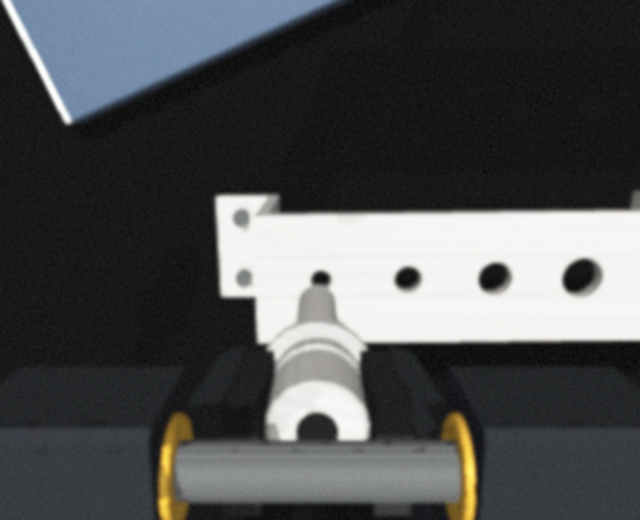

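play_rows(
  commands=[
    {"delta_rot":[0,0,0],"travel":[0,0.007,0.1],"gripper":-1},
    {"delta_rot":[0,0,0],"travel":[0,0.007,0.16],"gripper":-1},
    {"delta_rot":[0,0,0],"travel":[0,0.007,0.2],"gripper":-1},
    {"delta_rot":[0,0,0],"travel":[0,0.007,0.2],"gripper":-1},
    {"delta_rot":[0,0,0],"travel":[0,0.007,0.2],"gripper":-1},
  ],
)

```text
clock: 9.07
tool_pos: [0.6094, 0.0027, 0.1653]
eef_rot: [0.99, -0.14, 0.0, -0.0]
contact_force: [-0.4, 0.4, -0.6]
opening: 0.264
```

Run:
```python
from h import *
np.set_printoptions(precision=4,suppress=True)
s=snap('wrist','w7.png');x=r.get_state(); print(x['tool_pos'],x['contact_force'])
stem(s,x)
T=R.from_quat(x['eef_rot']).as_matrix()
for a in holes(s,lo=200): print(a, ((np.array([a[4],a[5],.085])-x['tool_pos'])@T)[:2]*1e3)
```

```text
[0.6095 0.0026 0.1655] [ 0.0357 -0.3132 -1.7357]
-0.02 n698 x [ 5.842   9.9544 12.7188] y [-19.1066   0.04    18.9165]
-0.01 n565 x [ 5.9239  9.931  12.609 ] y [-19.2455   0.5713  18.9098]
0.00 n568 x [ 7.7371 12.467  16.3401] y [-12.5348  -0.4431  12.1986]
0.03 n53 x [5.8642 7.7763 8.2494] y [-5.1535 -0.4523  4.8865]
0.04 n81 x [4.0343 6.9982 8.2275] y [-6.6872  0.2217  6.2154]
0.05 n75 x [3.4776 7.0185 8.1285] y [-6.7717  0.2584  6.7635]
0.06 n64 x [2.6786 7.0067 8.0478] y [-7.2021 -0.4605  6.6239]
0.07 n718 x [-9.1887 12.2968 28.53  ] y [-19.1011   0.3359  18.7939]
0.08 n1456 x [-9.7972 12.5103 28.9626] y [-19.0577   0.3377  19.1359]
[366.1399 209.6136  15.5312  17.1208   0.5989  -0.0348   0.0128] [ 0.1445 38.9438]
[318.6705 214.7658  24.4738  27.7222   0.6054   0.0037   0.0205] [-4.2705  0.0836]
[276.051  206.5311  10.0904  11.4      0.6218   0.0352   0.0084] [  2.7789 -34.7106]
[414.9764 208.9656  19.1894  21.0191   0.5883  -0.0733   0.0158] [ 0.6918 78.8751]
[463.9477 208.3115  22.15    25.1221   0.5778  -0.1119   0.0186] [  1.2436 118.8657]
[512.9863 207.6832  24.5237  29.9248   0.5672  -0.1505   0.0214] [  1.7728 158.8645]
[274.4886 174.2565  10.6183  12.5372   0.6474   0.0281   0.0091] [ 29.3729 -34.9373]
```

play_rows(
  commands=[
    {"delta_rot":[0,0,0],"travel":[-0.006,-0.006,0.01],"gripper":-1},
    {"delta_rot":[0,0,0],"travel":[-0.006,-0.006,0.018],"gripper":-1},
    {"delta_rot":[0,0,0],"travel":[-0.006,-0.006,0.022],"gripper":-1},
    {"delta_rot":[0,0,0],"travel":[-0.006,-0.006,0.026],"gripper":-1},
    {"delta_rot":[0,0,0],"travel":[-0.006,-0.006,0.026],"gripper":-1},
  ],
)

```text
clock: 9.75
tool_pos: [0.6089, 0.0037, 0.1618]
eef_rot: [0.99, -0.14, 0.001, -0.0]
contact_force: [-0.3, -0.6, 1.7]
opening: 0.26
```

play_rows(
  commands=[
    {"delta_rot":[0,0,0],"travel":[0,0,0.003],"gripper":-1},
    {"delta_rot":[0,0,0],"travel":[0,0,0.003],"gripper":-1},
    {"delta_rot":[0,0,0],"travel":[0,0,0.003],"gripper":-1},
  ],
)

```text
clock: 10.12
tool_pos: [0.6091, 0.0036, 0.1617]
eef_rot: [0.99, -0.14, 0.001, -0.0]
contact_force: [-1.2, -0.2, 5.8]
opening: 0.26
```

play_rows(
  commands=[
    {"delta_rot":[0,0,0],"travel":[0,0,0.003],"gripper":-1},
    {"delta_rot":[0,0,0],"travel":[0,0,0.003],"gripper":-1},
    {"delta_rot":[0,0,0],"travel":[0,0,0.003],"gripper":-1},
  ],
)

```text
clock: 10.5
tool_pos: [0.6094, 0.0036, 0.1617]
eef_rot: [0.99, -0.14, 0.001, -0.0]
contact_force: [-1.4, 0.7, 7.8]
opening: 0.262
```

play_rows(
  commands=[
    {"delta_rot":[0,0,0],"travel":[0,0,-0.05],"gripper":-1},
    {"delta_rot":[0,0,0],"travel":[0,0.1,-0.08],"gripper":-1},
    {"delta_rot":[0,0,0],"travel":[0.003,0.267,-0.08],"gripper":-1},
    {"delta_rot":[0,0,0],"travel":[0.003,0.267,-0.06],"gripper":-1},
    {"delta_rot":[0,0,0],"travel":[0.003,0.267,-0.05],"gripper":-1},
    {"delta_rot":[0,0,0],"travel":[0.003,0.267,-0.05],"gripper":-1},
  ],
)

```text
clock: 11.25
tool_pos: [0.5979, -0.0335, 0.1676]
eef_rot: [0.99, -0.139, -0.0, -0.0]
contact_force: [-0.4, -0.2, -1.4]
opening: 0.263
```

```bash
cat > look.py <<'E'
from h import *
np.set_printoptions(precision=4,suppress=True)
s=snap('wrist');x=r.get_state(); print(x['tool_pos'],x['contact_force'])
stem(s,x)
T=R.from_quat(x['eef_rot']).as_matrix()
for a in holes(s,lo=200): print(a, ((np.array([a[4],a[5],.085])-x['tool_pos'])@T)[:2]*1e3)
E
python3 look.py
```

```text
[ 0.598  -0.0336  0.1677] [-0.1064 -0.7092 -1.5953]
-0.02 n696 x [ 5.924   9.9462 12.6189] y [-19.2528  -0.0778  18.694 ]
-0.01 n574 x [ 5.757   9.8799 12.5465] y [-19.1261  -0.0532  18.8506]
0.00 n557 x [ 7.5121 12.4363 16.3933] y [-12.6591  -0.0264  12.0958]
0.03 n52 x [6.0203 7.7256 8.2766] y [-5.2674 -0.2577  4.7545]
0.04 n81 x [4.148  7.1458 8.1172] y [-6.7932  0.0919  6.0598]
0.05 n78 x [3.4528 7.0967 8.1921] y [-7.0757 -0.5912  6.6517]
0.06 n64 x [2.9488 6.8831 8.1017] y [-6.8854 -0.2217  6.4385]
0.07 n30 x [3.7375 7.0303 8.0377] y [-6.9978 -0.5998  5.8193]
0.08 n2100 x [-10.602   12.6303  29.1294] y [-19.1021   0.1996  19.1094]
[271.4537 207.9604  12.2792  13.2117   0.6096   0.0037   0.0101] [  0.8809 -39.0314]
[318.9687 214.0221  26.654   28.1562   0.5937  -0.0326   0.0217] [-4.3554  0.1969]
[368.3466 206.9451  19.1765  20.8812   0.5884  -0.0734   0.0159] [ 1.7634 40.9049]
[416.9438 206.4445  22.2777  24.8657   0.5778  -0.112    0.0187] [ 2.1977 80.9239]
[465.6054 205.9297  24.8607  29.0824   0.5672  -0.1506   0.0214] [  2.6438 120.9457]
```

play_rows(
  commands=[
    {"delta_rot":[0,0,0],"travel":[0.005,0.006,0],"gripper":-1},
    {"delta_rot":[0,0,0],"travel":[0.005,0.006,0.015],"gripper":-1},
    {"delta_rot":[0,0,0],"travel":[0.005,0.006,0.026],"gripper":-1},
    {"delta_rot":[0,0,0],"travel":[0.005,0.006,0.034],"gripper":-1},
    {"delta_rot":[0,0,0],"travel":[0.005,0.006,0.038],"gripper":-1},
    {"delta_rot":[0,0,0],"travel":[0.005,0.006,0.041],"gripper":-1},
    {"delta_rot":[0,0,0],"travel":[0.005,0.006,0.041],"gripper":-1},
  ],
)

```text
clock: 12.18
tool_pos: [0.5984, -0.0359, 0.1619]
eef_rot: [0.99, -0.14, 0.0, 0.0]
contact_force: [-0.3, 0.4, -1.8]
opening: 0.264
```

play_rows(
  commands=[
    {"delta_rot":[0,0,0],"travel":[0,-0.005,0.001],"gripper":-1},
    {"delta_rot":[0,0,0],"travel":[0,-0.005,0.004],"gripper":-1},
    {"delta_rot":[0,0,0],"travel":[0,-0.005,0.007],"gripper":-1},
    {"delta_rot":[0,0,0],"travel":[0,-0.005,0.007],"gripper":-1},
  ],
)

```text
clock: 12.68
tool_pos: [0.5989, -0.0356, 0.1614]
eef_rot: [0.99, -0.14, 0.001, 0.0]
contact_force: [-0.6, -0.9, 5.1]
opening: 0.266
```

play_rows(
  commands=[
    {"delta_rot":[0,0,0],"travel":[0,0,0.003],"gripper":-1},
    {"delta_rot":[0,0,0],"travel":[0,0,0.003],"gripper":-1},
    {"delta_rot":[0,0,0],"travel":[0,0,0.003],"gripper":-1},
  ],
)

```text
clock: 13.05
tool_pos: [0.5991, -0.0354, 0.1612]
eef_rot: [0.99, -0.14, 0.001, 0.0]
contact_force: [-1.8, -0.4, 7.2]
opening: 0.262
```

play_rows(
  commands=[
    {"delta_rot":[0,0,0],"travel":[-0.004,-0.003,0],"gripper":-1},
    {"delta_rot":[0,0,0],"travel":[-0.004,-0.003,0.003],"gripper":-1},
    {"delta_rot":[0,0,0],"travel":[-0.004,-0.003,0.003],"gripper":-1},
  ],
)

```text
clock: 13.42
tool_pos: [0.5989, -0.0352, 0.1611]
eef_rot: [0.99, -0.14, 0.001, 0.0]
contact_force: [-1.1, -2.0, 9.3]
opening: 0.265
```

```bash
python3 look.py
```

```text
[ 0.5989 -0.0352  0.161 ] [-1.3114 -1.0485  8.4879]
-0.02 n700 x [ 6.1524 10.0397 12.7995] y [-19.1831   0.0571  18.9174]
-0.01 n550 x [ 5.7483  9.9785 12.6962] y [-18.9452  -0.1902  18.8881]
0.00 n553 x [ 7.7905 12.5233 16.3811] y [-12.1406   0.0948  12.1675]
0.03 n47 x [5.7068 7.2683 8.1407] y [-5.1743  0.1949  5.3319]
0.04 n82 x [3.8876 7.0149 7.881 ] y [-6.1476  0.5721  6.6219]
0.05 n74 x [3.0318 6.7247 7.9012] y [-6.4273  0.2593  6.9579]
0.06 n64 x [2.9648 6.6817 7.7039] y [-6.592   0.2901  7.0687]
0.07 n2170 x [-8.8435 12.7802 28.8471] y [-19.0989   0.3164  19.1402]
0.08 n32 x [28.7778 29.1057 29.3551] y [-18.7685   7.1583  18.7954]
[268.7066 212.4031  12.5398  13.6643   0.6095   0.0036   0.0101] [ -0.8017 -40.161 ]
[318.1109 215.6631  25.0625  29.7455   0.5958  -0.0339   0.0211] [-3.5632 -0.3838]
[367.8528 211.083   19.8129  21.0021   0.5884  -0.0734   0.0157] [ 0.2875 39.6192]
[417.5536 210.4644  22.6317  25.6366   0.5778  -0.1119   0.0186] [ 0.7963 79.5443]
[467.4718 209.7978  25.4676  29.7078   0.5672  -0.1505   0.0213] [  1.3448 119.5947]
```

play_rows(
  commands=[
    {"delta_rot":[0,0,0],"travel":[0,0,-0.05],"gripper":-1},
    {"delta_rot":[0,0,0],"travel":[0,0.1,-0.07],"gripper":-1},
    {"delta_rot":[0,0,0],"travel":[0.0,0.266,-0.07],"gripper":-1},
    {"delta_rot":[0,0,0],"travel":[0.0,0.266,-0.05],"gripper":-1},
    {"delta_rot":[0,0,0],"travel":[0.0,0.266,-0.04],"gripper":-1},
    {"delta_rot":[0,0,0],"travel":[0.0,0.266,-0.04],"gripper":-1},
    {"delta_rot":[0,0,0],"travel":[0.0,0.266,-0.04],"gripper":-1},
    {"delta_rot":[0,0,0],"travel":[0.0,0.266,-0.04],"gripper":-1},
  ],
)

```text
clock: 14.48
tool_pos: [0.5872, -0.0724, 0.1658]
eef_rot: [0.99, -0.139, 0.0, -0.0]
contact_force: [0.1, -0.1, -1.8]
opening: 0.263
```

```bash
python3 look.py
```

```text
[ 0.5872 -0.0726  0.1659] [-0.5813  0.7849 -0.7034]
-0.02 n686 x [ 5.8675  9.9418 12.6929] y [-19.1463  -0.1123  18.7064]
-0.01 n569 x [ 5.8508  9.9454 12.6116] y [-19.1884   0.4409  18.8472]
0.00 n559 x [ 7.5851 12.5339 16.4505] y [-12.8018  -0.6208  11.5663]
0.03 n53 x [5.5895 7.6934 8.3088] y [-5.6566 -0.6337  5.0357]
0.04 n80 x [4.1844 7.2917 8.2792] y [-6.9135 -0.6389  6.0396]
0.05 n73 x [3.4535 7.1171 8.1071] y [-7.0677  0.0782  6.4552]
0.06 n69 x [2.7219 7.137  8.1978] y [-7.362  -0.6465  6.3449]
0.07 n440 x [-9.3961 12.8407 28.9883] y [-19.3736   0.9418  19.1005]
0.08 n1650 x [-10.2037  12.7824  28.8168] y [-19.0915  -0.6527  19.049 ]
[221.9266 209.174   11.8555  13.728    0.6096   0.0036   0.0101] [  0.4324 -79.4465]
[270.6913 208.7649  15.7184  17.1594   0.5989  -0.0349   0.0129] [  0.7837 -39.4374]
[319.5359 212.597   25.9753  28.8653   0.5846  -0.0725   0.0216] [-2.5002  0.6089]
[368.1199 207.5011  22.9052  24.4294   0.5778  -0.1119   0.0186] [ 1.8655 40.3823]
[417.0551 206.915   25.4899  28.8078   0.5673  -0.1505   0.0214] [ 2.3664 80.4023]
```

play_rows(
  commands=[
    {"delta_rot":[0,0,0],"travel":[0.005,0.004,0.01],"gripper":-1},
    {"delta_rot":[0,0,0],"travel":[0.005,0.004,0.018],"gripper":-1},
    {"delta_rot":[0,0,0],"travel":[0.005,0.004,0.018],"gripper":-1},
    {"delta_rot":[0,0,0],"travel":[0.005,0.004,0.018],"gripper":-1},
    {"delta_rot":[0,0,0],"travel":[0.005,0.004,0.018],"gripper":-1},
  ],
)

```text
clock: 15.15
tool_pos: [0.5876, -0.0737, 0.1632]
eef_rot: [0.99, -0.14, 0.0, 0.0]
contact_force: [0.5, 0.5, -1.9]
opening: 0.261
```

```bash
python3 look.py
```

```text
[ 0.5876 -0.0737  0.1632] [ 0.1013  0.5956 -1.5977]
-0.02 n686 x [ 5.9447 10.0165 12.7677] y [-19.1424   0.0044  18.8476]
-0.01 n572 x [ 5.9758  9.9587 12.6862] y [-19.2087  -0.4827  18.8715]
0.00 n555 x [ 7.6066 12.5717 16.5142] y [-12.047    0.0586  12.3567]
0.03 n51 x [6.047  7.722  8.2827] y [-5.1793 -0.4972  4.8442]
0.04 n83 x [4.1703 7.1336 8.303 ] y [-6.778  -0.5005  6.1091]
0.05 n79 x [3.4425 7.1892 8.2081] y [-7.0644 -0.5033  6.4969]
0.06 n60 x [2.7332 7.1698 8.2579] y [-6.8583 -0.5071  6.5405]
0.07 n2129 x [-8.9479 13.0872 29.1485] y [-19.0129   0.2823  19.1146]
0.08 n46 x [-1.1053 29.6985 29.9761] y [-19.3941  -8.3241   8.8384]
[219.5932 211.1453  12.1379  13.4564   0.6095   0.0036   0.0099] [ -0.3855 -80.4081]
[268.9072 210.6833  15.8811  17.5293   0.5988  -0.035    0.013 ] [ -0.0014 -40.3544]
[318.6409 213.9031  26.3684  28.0194   0.585   -0.073    0.0211] [-2.7452  0.0062]
[367.2841 209.3068  22.9254  24.8457   0.5778  -0.1119   0.0186] [ 1.1485 39.4289]
[416.7478 208.6187  25.8921  28.9966   0.5673  -0.1506   0.0213] [ 1.7223 79.4663]
```

play_rows(
  commands=[
    {"delta_rot":[0,0,0],"travel":[0,-0.001,0.008],"gripper":-1},
    {"delta_rot":[0,0,0],"travel":[0,-0.001,0.013],"gripper":-1},
    {"delta_rot":[0,0,0],"travel":[0,-0.001,0.017],"gripper":-1},
    {"delta_rot":[0,0,0],"travel":[0,-0.001,0.021],"gripper":-1},
    {"delta_rot":[0,0,0],"travel":[0,-0.001,0.024],"gripper":-1},
  ],
)

```text
clock: 15.82
tool_pos: [0.5876, -0.0736, 0.1595]
eef_rot: [0.99, -0.14, -0.0, 0.0]
contact_force: [0.0, 0.1, -1.4]
opening: 0.266
```

play_rows(
  commands=[
    {"delta_rot":[0,0,0],"travel":[0,0,0.004],"gripper":-1},
    {"delta_rot":[0,0,0],"travel":[0,0,0.008],"gripper":-1},
    {"delta_rot":[0,0,0],"travel":[0,0,0.012],"gripper":-1},
    {"delta_rot":[0,0,0],"travel":[0,0,0.016],"gripper":-1},
    {"delta_rot":[0,0,0],"travel":[0,0,0.02],"gripper":-1},
    {"delta_rot":[0,0,0],"travel":[0,0,0.02],"gripper":-1},
  ],
)

```text
clock: 16.58
tool_pos: [0.5876, -0.0735, 0.1565]
eef_rot: [0.99, -0.14, -0.0, 0.0]
contact_force: [0.5, -0.1, -1.7]
opening: 0.263
```

play_rows(
  commands=[
    {"delta_rot":[0,0,0],"travel":[0,0,0.008],"gripper":-1},
    {"delta_rot":[0,0,0],"travel":[0,0,0.016],"gripper":-1},
    {"delta_rot":[0,0,0],"travel":[0,0,0.024],"gripper":-1},
    {"delta_rot":[0,0,0],"travel":[0,0,0.032],"gripper":-1},
    {"delta_rot":[0,0,0],"travel":[0,0,0.04],"gripper":-1},
    {"delta_rot":[0,0,0],"travel":[0,0,0.048],"gripper":-1},
    {"delta_rot":[0,0,0],"travel":[0,0,0.056],"gripper":-1},
    {"delta_rot":[0,0,0],"travel":[0,0,0.064],"gripper":-1},
    {"delta_rot":[0,0,0],"travel":[0,0,0.07],"gripper":-1},
    {"delta_rot":[0,0,0],"travel":[0,0,0.07],"gripper":-1},
  ],
)

```text
clock: 17.82
tool_pos: [0.5876, -0.0735, 0.146]
eef_rot: [0.99, -0.14, -0.0, 0.0]
contact_force: [0.3, -0.0, -0.9]
opening: 0.266
```

```bash
python3 look.py | grep -v n
```

```text
[ 0.5877 -0.0736  0.146 ] [-1.103   0.2157 -1.4824]
[212.1485 217.7233  12.9174  14.4492   0.6095   0.0037   0.0098] [ -0.4062 -80.3742]
[265.3388 217.1878  17.029   18.7181   0.5988  -0.035    0.0128] [  0.0115 -40.2371]
[319.0645 215.916   18.7261  27.5885   0.5886  -0.0742   0.0166] [1.0109 0.2632]
[371.2525 215.6281  24.5289  26.4931   0.5779  -0.112    0.0183] [ 1.2319 39.5477]
[424.3697 215.0261  27.5475  31.2746   0.5673  -0.1505   0.0211] [ 1.7005 79.4872]
```

play_rows(
  commands=[
    {"delta_rot":[0,0,0],"travel":[0,0,0.018],"gripper":-1},
    {"delta_rot":[0,0,0],"travel":[0,0,0.036],"gripper":-1},
    {"delta_rot":[0,0,0],"travel":[0,0,0.054],"gripper":-1},
    {"delta_rot":[0,0,0],"travel":[0,0,0.072],"gripper":-1},
    {"delta_rot":[0,0,0],"travel":[0,0,0.09],"gripper":-1},
    {"delta_rot":[0,0,0],"travel":[0,0,0.108],"gripper":-1},
    {"delta_rot":[0,0,0],"travel":[0,0,0.126],"gripper":-1},
    {"delta_rot":[0,0,0],"travel":[0,0,0.144],"gripper":-1},
    {"delta_rot":[0,0,0],"travel":[0,0,0.162],"gripper":-1},
    {"delta_rot":[0,0,0],"travel":[0,0,0.18],"gripper":-1},
    {"delta_rot":[0,0,0],"travel":[0,0,0.2],"gripper":-1},
    {"delta_rot":[0,0,0],"travel":[0,0,0.2],"gripper":-1},
  ],
)

```text
clock: 19.38
tool_pos: [0.5876, -0.0736, 0.1158]
eef_rot: [0.99, -0.14, -0.0, 0.0]
contact_force: [-0.0, -0.9, -1.0]
opening: 0.265
```

play_rows(
  commands=[
    {"delta_rot":[0,0,0],"travel":[0,0,0.018],"gripper":-1},
    {"delta_rot":[0,0,0],"travel":[0,0,0.036],"gripper":-1},
    {"delta_rot":[0,0,0],"travel":[0,0,0.054],"gripper":-1},
    {"delta_rot":[0,0,0],"travel":[0,0,0.072],"gripper":-1},
    {"delta_rot":[0,0,0],"travel":[0,0,0.09],"gripper":-1},
    {"delta_rot":[0,0,0],"travel":[0,0,0.108],"gripper":-1},
    {"delta_rot":[0,0,0],"travel":[0,0,0.12],"gripper":-1},
    {"delta_rot":[0,0,0],"travel":[0,0,0.13],"gripper":-1},
    {"delta_rot":[0,0,0],"travel":[0,0,0.14],"gripper":-1},
    {"delta_rot":[0,0,0],"travel":[0,0,0.14],"gripper":-1},
  ],
)

```text
clock: 20.62
tool_pos: [0.5876, -0.0735, 0.0949]
eef_rot: [0.99, -0.14, -0.0, 0.0]
contact_force: [-1.4, -0.3, -2.1]
opening: 0.26
```

Now ease down the last ~3 mm until the collar bears.

play_rows(
  commands=[
    {"delta_rot":[0,0,0],"travel":[0,0,0.005],"gripper":-1},
    {"delta_rot":[0,0,0],"travel":[0,0,0.01],"gripper":-1},
    {"delta_rot":[0,0,0],"travel":[0,0,0.015],"gripper":-1},
    {"delta_rot":[0,0,0],"travel":[0,0,0.019],"gripper":-1},
    {"delta_rot":[0,0,0],"travel":[0,0,0.019],"gripper":-1},
  ],
)

```text
clock: 21.25
tool_pos: [0.5876, -0.0736, 0.0921]
eef_rot: [0.99, -0.14, -0.0, 0.0]
contact_force: [-0.5, -0.6, -1.7]
opening: 0.26
```

play_rows(
  commands=[
    {"delta_rot":[0,0,0],"travel":[0,0,0.003],"gripper":-1},
    {"delta_rot":[0,0,0],"travel":[0,0,0.003],"gripper":-1},
    {"delta_rot":[0,0,0],"travel":[0,0,0.003],"gripper":-1},
  ],
)

```text
clock: 21.62
tool_pos: [0.5876, -0.0736, 0.0919]
eef_rot: [0.99, -0.14, -0.0, 0.0]
contact_force: [-0.7, 0.0, 1.3]
opening: 0.264
```

play_rows(
  commands=[
    {"delta_rot":[0,0,0],"travel":[0,0,0.002],"gripper":-1},
    {"delta_rot":[0,0,0],"travel":[0,0,0.002],"gripper":-1},
    {"delta_rot":[0,0,0],"travel":[0,0,0.002],"gripper":0.2},
    {"delta_rot":[0,0,0],"travel":[0,0,0],"gripper":0.2},
    {"delta_rot":[0,0,0],"travel":[0,0,0],"gripper":0.2},
    {"delta_rot":[0,0,0],"travel":[0,0,0],"gripper":0.2},
    {"delta_rot":[0,0,0],"travel":[0,0,0],"gripper":0.2},
  ],
)

```text
clock: 22.5
tool_pos: [0.5877, -0.0736, 0.0917]
eef_rot: [0.99, -0.14, 0.0, 0.0]
contact_force: [-0.2, -0.3, -0.5]
opening: 0.604
```

play_rows(
  commands=[
    {"delta_rot":[0,0,0],"travel":[0,0,-0.15],"gripper":0.2},
    {"delta_rot":[0,0,0],"travel":[0,0,-0.5],"gripper":0.2},
    {"delta_rot":[0,0,0],"travel":[0,0,-0.9],"gripper":0.2},
    {"delta_rot":[0,0,0],"travel":[-0.2,0,-1],"gripper":0.2},
    {"delta_rot":[0,0,0],"travel":[-0.2,0,-1],"gripper":0.2},
    {"delta_rot":[0,0,0],"travel":[-0.2,0,-1],"gripper":0.2},
    {"delta_rot":[0,0,0],"travel":[-0.2,0,-1],"gripper":0.2},
  ],
)

```text
clock: 23.38
tool_pos: [0.559, -0.0655, 0.2406]
eef_rot: [0.99, -0.14, -0.001, 0.0]
contact_force: [0.2, 0.0, -0.0]
opening: 0.599
```

Run:
```python
from h import *
np.set_printoptions(precision=4,suppress=True)
s=snap('wrist');x=r.get_state();print(x['tool_pos'],x['contact_force'],x['opening'])
s2=snap('side')
h3=np.array([.5884,-.0734]); p=pts(s); d=np.hypot(*(p[:,:2]-h3).T); k=(d<.016)&(p[:,2]>.105)&(p[:,2]<.13); print(k.sum(),p[k].mean(0),np.median(p[k,2]),p[k].min(0),p[k].max(0))
cv2.imwrite('pics/end.png',np.vstack([cv2.resize(s['color'],(480,300)),cv2.resize(s2['color'][120:340,130:482],(480,300))])[:,:,::-1])
```

```text
[ 0.559  -0.0655  0.2407] [-1.1294 -0.8839  0.2104] 0.5986166349483246
544 [ 0.5888 -0.0738  0.1189] 0.11924064744720977 [ 0.5763 -0.0855  0.1057] [ 0.6    -0.0617  0.1221]
```

View pics/end.png

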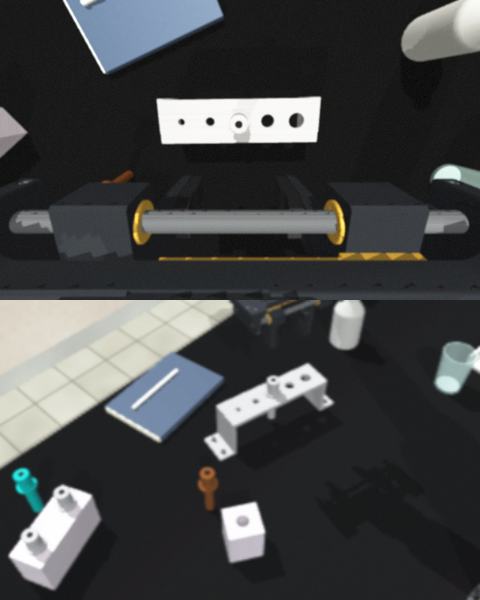

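Both views show the rod upright in hole 3 (wrist view about (238,124)) with its collar down. The head top is at z = 0.119 m as expected, and the others are in place.

```bash
python3 -c "
from plant import r
print(r.finish_job())"
```

```text
the job is handed in; nothing more can be done
None
```

The lone rod is the 15 mm one. It now stands released in hole 3 (16 mm) with its collar on the plate, and the job is handed in with no verdict reported.

- **Hole 1:** it stopped at the mouth under about 9 N.
- **Hole 2:** it stopped again under about 9–11 N, pressed about 0.6 mm off the hole's centre.
- **Hole 3:** it went in freely. I lowered it by hand until the collar bore on the plate at about 3 N, then opened the gripper and withdrew.

**Last checks:**
- The head is centred within about 1 mm of hole 3, by the camera.
- The head top is at 0.119 m, as expected with the collar down.
- The rod looks upright in both the wrist and side views.
- The other two rods, the beaker and the bottle look untouched in the pictures, but I did not measure their positions again.
- The depth image taken while the rod was held also gave a stem about 14–15 mm thick.

The clock read about 23.5 s at hand-in. No check failed or disagreed. The arm settled up to about 1 mm off its commanded position on some moves, and I corrected that from the wrist camera and the pose readings.

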